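Wipe the punch rail and draw the paper stop out to the set mark

TASK

Get the desk punch ready: with the felt wiper held on the rail just beyond the paper stop, draw it lightly pressed along the middle of the rail to the rail's outer end, then stand it back on the table clear of the punch. Next pinch the upright paper stop so that the lock button in its side is pressed in, and pull the stop out along the rail until its pointer lines up with the line on the brass rider. It springs back when let go, so finish still holding it there with the button pressed in; leave the rider where it is set and all the other things undisturbed.

Things in the scene. Friction and masses are not known exactly. Their poses are not given: they have to be found in the camera images.
- punch: Fixed paper punch with a flat aluminium rail. Origin on the table under the stop's fully-in place; +y along the rail, the way the stop comes out; z up. Rail top 12 mm above the table, 78 mm wide (x -30 to 48), ending at y = 195 mm; 10 mm ticks along its +x side. Grey housing at y -185 to -30, x -35 to 35, 82 mm high. Steel catch 25 mm high at x -26 to -17, y 9 to 21.
- wipe_start (a point): Point on the rail's top, on the middle of the wiping lane (punch x = 0, y = 68 mm): the wiper's middle starts here or nearer to the stop (it counts up to y = 85 mm, the stop must be fully in).
- wipe_end (a point): Point on the rail's top near the rail's outer end (punch x = 0, y = 165 mm): the wiper's middle ends its stroke here or up to 30 mm beyond (it counts from y = 155 mm).
- stop (a joint): How far the paper stop (telescoping arm) is drawn out, in m: 0 fully in, at most 0.15. A spring of about 1.5 to 3.5 N draws it back in; at 0 it is locked until the lock button is pressed in by at least 4 mm.
- stop_grip (a point): Middle of the upright steel stop head at button height, 52 mm above the table. Head 28 mm wide (punch x), 24 mm long (punch y), 15 to 75 mm above the table; a flat bar at 24 to 36 mm joins it to the housing. On its -x face (punch axes) the lock button, 16 mm wide, 20 mm high, stands 6 mm proud (34 mm overall). Pinched across punch x, it goes in flush with the head.
- stop_pointer (a point): Tip of the thin black pointer at the foot of the stop head, on its +x side (punch x = 31 mm, 16 mm above the table); it travels with the stop.
- latch (a joint): How far the lock button is pressed in, in m: 0 out (locked), 0.006 flush with the head; about 2 N to start and 6.5 N to press fully; it springs out when let go.
- rider_mark (a point): Line on top of the brass rider, a small clip on the +x edge of the rail, 18 mm across it, 10 mm along it, top 16 mm above the table; its place on the scale varies. The stop is right when the pointer has the same punch y as this line. It slides if pushed (about 4 N) but must stay.
- wiper: Loose felt wiper, 90 g: wooden grip block on a sprung felt sole, standing on the table. Origin at the centre of the sole's underside, z up. Grip block 26 mm wide (x), 46 mm long (y), 18 to 64 mm above the origin; sole 36 (x) by 52 mm (y). Pinch the block across its x; for wiping, its x lies across the rail.
- sole (a joint): How far the wiper's sprung sole is pushed in, in m: 0 free, 0.007 at its stop. Pushing starts at 1.6 N and takes 0.8 N more per mm (about 4 N at 3 mm).
- tumbler: Empty stainless steel tumbler, 72 mm wide, 110 mm high; origin at the centre of its underside. To be left alone.
- sharpener: Green plastic sharpener 30 x 24 x 17 mm; origin under its centre. To be left alone.
- pencil_box: Closed tin pencil box, 77 (x) x 197 (y) x 27 mm high; origin under its centre. To be left alone.
- abacus: Wooden abacus lying flat, 90 (x) x 190 (y) x 22 mm, red beads; origin under its centre. To be left alone.
- eraser: White eraser 22 x 50 x 12 mm; origin under its centre. To be left alone.
- mug: White mug, 80 mm wide without its handle, 90 mm high, handle at its +y; origin under its centre. To be left alone.
- glue_stick: White glue stick standing upright, 26 mm wide, 95 mm high; origin under its centre. To be left alone.
Things that resemble listed ones, but are neither listed nor needed, are in the scene too. There is more than one size of the wiper; the job needs the largest.

How it is judged (in metres and radians):
On the way, in this order (a step that is already met when the one before it is completed fails the run):
1. the held wiper is lightly pressed on the rail just beyond the stop (y of wiper in the frame of punch between 0.035 and 0.085 m and x of wiper in the frame of punch between -0.012 and 0.012 m and contact force between wiper and punch between 0.8 and 15 N and contact force between the fingers and wiper above 1 N and value of joint stop below 0.006 m), for 0.1 s.
2. the held wiper, still pressed, passes the first third of the stroke (y of wiper in the frame of punch between 0.093 and 0.108 m and x of wiper in the frame of punch between -0.012 and 0.012 m and contact force between wiper and punch between 0.8 and 15 N and contact force between the fingers and wiper above 1 N and value of joint stop below 0.006 m), for 0.02 s.
3. the held wiper, still pressed, passes the middle (y of wiper in the frame of punch between 0.112 and 0.127 m and x of wiper in the frame of punch between -0.012 and 0.012 m and contact force between wiper and punch between 0.8 and 15 N and contact force between the fingers and wiper above 1 N and value of joint stop below 0.006 m), for 0.02 s.
4. the held wiper, still pressed, passes the last third (y of wiper in the frame of punch between 0.131 and 0.147 m and x of wiper in the frame of punch between -0.012 and 0.012 m and contact force between wiper and punch between 0.8 and 15 N and contact force between the fingers and wiper above 1 N and value of joint stop below 0.006 m), for 0.02 s.
5. the held wiper, still pressed, reaches the rail's outer end (y of wiper in the frame of punch between 0.155 and 0.2 m and x of wiper in the frame of punch between -0.012 and 0.012 m and contact force between wiper and punch between 0.8 and 15 N and contact force between the fingers and wiper above 1 N and value of joint stop below 0.006 m), for 0.02 s.
6. the wiper stands upright on the table, let go, clear of the punch (height (world z) of wiper below 0.005 m and angle between wiper's own z axis and vertical below 0.12 rad and contact force between the fingers and wiper below 0.05 N and contact force between wiper and punch below 0.05 N and linear speed of wiper below 0.02 m/s), for 0.2 s.
7. the lock button is pressed in by the fingers while the stop is still in (value of joint latch above 0.004 m and value of joint stop below 0.012 m and contact force between the fingers and stop above 1 N), for 0.04 s.
At the end, for the whole second after the job is handed in: The stop is held still (under 5 mm/s) by the fingers with its button pressed in at least 4 mm, its pointer within 4 mm of the rider's line along the rail; the wiper stands upright and untouched on the table, clear of the punch (all of step 6 and y of stop_pointer in the frame of rider_mark between -0.004 and 0.004 m and value of joint stop above 0.05 m and velocity of joint stop between -0.005 and 0.005 m/s and value of joint latch above 0.004 m and contact force between the fingers and stop above 2 N); the arm keeps its last pose, push and grip.
It fails at once if the rider is shifted by more than 4 mm (distance of rider_mark from where it was at the start of the episode above 0.004 m).
It fails at once if the wiper is pressed on the punch with more than 25 N (contact force between wiper and punch above 25 N).
It fails at once if one of the other things is moved by more than 25 mm (distance of any of tumbler, sharpener, pencil_box, abacus, eraser, mug, glue_stick from where it was at the start of the episode above 0.025 m).
It also fails if it takes over 72 s, if anything falls off the work surface, if the arm or the gripper's body presses on something with over 40 N, if the wrist force passes 120 N, or if a joint passes its speed limit or range.

ROBOT

A 6-joint arm with a two-finger parallel gripper is mounted at the origin on the work surface. World frame = base frame: x ahead of the robot, y to its left, z up, the work surface at z = 0. Lengths are in mm, angles in rad, forces in N, time in s.
With the tool pointing down it reaches from about 300 to 775 mm from the base axis. Payload 14.6 kg.
Tool frame: the origin (TCP) lies on the front face of the gripper's body, between the roots of the fingers; the fingertips stand 97 mm ahead of it and the grasp point (between the pads) lies 78 mm ahead of it; z points along the fingers, y is the line along which they close (so a half turn about z gives the same grasp; the last joint's range is limited). The gripper opens to 94 mm and grips with 3 to 60 N. Pads are 16 mm wide; open, the fingers measure 119 mm over their backs; the gripper's body (75 mm by 177 mm) begins 78 mm behind the grasp point.
Start: joints at [-1.277, 0.3, 1.521, -0, 1.321, -0.067], TCP at [194.155, -514.581, 302.646] pointing down, gripper open.
Joint ranges: [-3.03, 3.03], [-0.79, 2.21], [0.23, 2.52], [-1.04, 4.18], [0, 3.07], [-2.55, 2.55]. Speed limits (rad/s): [2.22, 2.22, 2.57, 3.14, 3.14, 3.14].

INTERFACE

Orientations are given as [roll, pitch, yaw] about the fixed x, y, z axes, in that order (R = Rz(yaw) Ry(pitch) Rx(roll)).
In Python, from cell import * gives the robot as it stands.
- The arm moves only by the tool carry_out, never from a script. Its arguments are lists of equal length, an entry for each row: "slide": the shift along the world's x, y, z scaled (see below), a list of three; "dr": the turn, a rotation vector about the world's x, y, z scaled (see below), a list of three; "gripper": the opening in per cent of the stroke, from 0 (shut) to 100 (fully open). A call has 1 to 10 rows; each row is the pose to reach, as a shift and turn from the pose commanded when the call began, turning the shorter way round; what a row does not reach only later rows make up. The controller multiplies each number of a shift by 0.25 m and each number of a turn by 360 degrees. A row lasts 1/12 s, in which the tool goes at most 41.7 mm and 7.16 degrees, less where a joint would pass 70% of its speed; a pose out of reach is approached as far as the arm can. A call with a number of a shift or a turn outside -1 to 1 is refused whole. A call with a gripper value outside its range is refused whole. The fingers move at their own pace and stop on an object; "newtons" is the grip in N (left out, the last holds). Time passes only in rows, so rows that repeat a pose let the fingers close. It gives the time, the measured TCP pose, the force, the opening and the grip force at its end, in the units of the state.
- read_state(): the state, without advancing time (a new reading comes with each control period).
- camera(name): name is "scene" or "top" or "wrist"; returns the picture (384x512x3 uint8, red, green, blue); there is no depth.
- camera_model(name): a dict with "vfov" (degrees; the focal length in pixels is half the picture's height over the tangent of half this angle, whatever the lens; pixels are square), "cx", "cy" (the principal point, pixels), "R" (3x3) and "t" (3): a world point X has camera coordinates R X + t. Camera axes: x right, y down, z forward; pixel columns grow to the right and rows downward; lengths in mm; the calibration is good to about 2 mm. A picture is of the moment at which its call begins: read the wrist's pose just before it. camera_model takes no time and is no camera call; for the wrist camera it gives the pose at the moment of the call.
- sign_off(): hands the job in; it is judged then, once.
The state is a dict: "clock": time; "joints": joint angles; "qd": joint speeds; "effort": joint torques, N m; "eef_pos": TCP position; "eef_rot": TCP orientation; "wrist_force": force on the tool from outside, world axes, zero at the start; "moment": the same for the moment, N m; "finger_gap": finger opening in mm; "finger_force": force on a finger pad.
Only numpy, scipy, OpenCV 4.12 (cv2) and the standard library are available. Lean on these libraries where they do the work, as an engineer would, in place of code of your own. Each camera call takes 0.05 s, during which the arm holds its last target. There are 200 camera calls.

## Working session

There is one attempt and no reset: what is moved stays moved. The work goes in short steps, Python scripts to look and compute and a tool call to move; the robot and the scene stay as the last step left them, time stands still between calls to the robot, and variables do not carry over. Pictures are saved under pics/ and viewed, at most 10 in all, crops included, and the job is handed in when it is done.

Besides the shell and the picture viewer there is one more tool, called after "Emit:" as name(argument=value, ...), one argument or row to a line, values as JSON. carry_out: Moves the arm, as the interface text tells. Its arguments: {"type":"object","properties":{"slide":{"type":"array","items":{"type":"array","items":{"type":"number","minimum":-1,"maximum":1}}},"dr":{"type":"array","items":{"type":"array","items":{"type":"number","minimum":-1,"maximum":1}}},"gripper":{"type":"array","items":{"type":"number"}},"newtons":{"type":"number"}},"required":["slide","dr","gripper"]}

```bash
mkdir -p pics; ls
python3 - <<'E'
from cell import *
import cv2
for n in ("scene","top"):
    im=camera(n); cv2.imwrite(f"pics/{n}0.png",im[:,:,::-1])
    m=camera_model(n); print(n,m)
print(read_state())
E
```

```text
pics
scene {'vfov': 49.22449995989094, 'cx': 260.3537479414835, 'cy': 198.59000488769942, 'R': array([[ 0.0272658 ,  0.99944265,  0.01926044],
       [ 0.54378253,  0.00133792, -0.8392251 ],
       [-0.83878313,  0.03335563, -0.54344297]]), 't': array([ -32.58068455, -240.55286398, 1570.5401063 ])}
top {'vfov': 56.540114491892936, 'cx': 257.99525209941993, 'cy': 193.1992149826968, 'R': array([[-0.09467745, -0.99549113, -0.00579628],
       [-0.96926381,  0.09350805, -0.22756079],
       [ 0.22707674, -0.01592675, -0.97374663]]), 't': array([ 80.31877399, 596.24239051, 820.61317395])}
{'clock': 0.1, 'joints': array([-1.27658878e+00,  3.00421168e-01,  1.52152373e+00,  2.73701166e-05,
        1.32070048e+00, -6.65488343e-02]), 'qd': array([-0.00066998, -0.00112819, -0.00108467, -0.00122835, -0.00210862,
        0.00076437]), 'effort': array([ 2.95298989e-03, -5.32640648e+01, -3.53281438e+01,  7.10438169e-02,
        2.34705757e-02, -6.71090243e-05]), 'eef_pos': array([ 194.12849896, -514.45561743,  302.13792778]), 'eef_rot': array([-3.14054403e+00, -9.64581108e-05,  3.60749546e-01]), 'wrist_force': array([-0.18996615, -0.1806129 , -0.52259268]), 'moment': array([-0.01252825,  0.00255752,  0.00148018]), 'finger_force': 0.0, 'finger_gap': 93.96731595819705}
```

View pics/scene0.png

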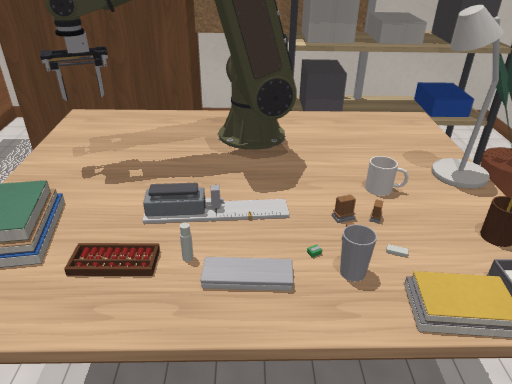

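View pics/top0.png

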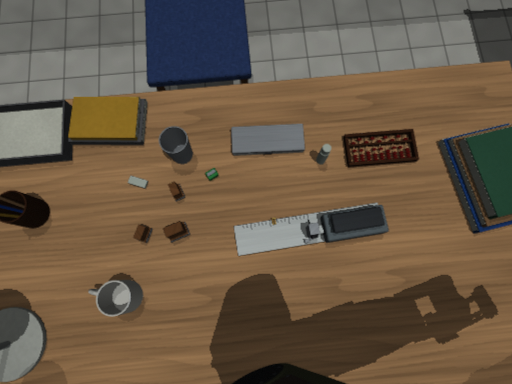

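The scene view shows the punch (grey housing about (175,200), rail out to (288,210)), with a brown wiper at (344,208) and a smaller one at (377,211).
The top view has three wiper candidates: (176,231), (143,233) and (175,190). (176,231) looks largest. I'll check that in a close crop.

```bash
cat > h.py <<'E'
import numpy as np, cv2
from cell import *
def ray(m,u,v,z,shape=(384,512)):
    f=shape[0]/2/np.tan(np.radians(m["vfov"]/2)); R=np.array(m["R"]);t=np.array(m["t"])
    d=R.T@np.array([(u-m["cx"])/f,(v-m["cy"])/f,1]); c=-R.T@t
    return c+d*(z-c[2])/d[2]
def proj(m,X):
    f=192/np.tan(np.radians(m["vfov"]/2)); p=np.array(m["R"])@X+m["t"]
    return np.array([m["cx"]+f*p[0]/p[2], m["cy"]+f*p[1]/p[2]])
E
python3 - <<'E'
from h import *
im=cv2.imread("pics/top0.png")
c=im[165:275,120:400]; cv2.imwrite("pics/crop1.png",cv2.resize(c,None,fx=2.85,fy=2.85,interpolation=cv2.INTER_CUBIC))
m=camera_model("top")
for n,u,v,z in (("big",176,231,40),("b2",143,233,40),("b3",175,190,40),("railend_top",235,229,12),("railend_bot",237,254,12),("rider",273,221,16),("tumbler",176,145,50),("sharp",212,174,10)):
    print(n,ray(m,u,v,z).round(1))
print(camera_model("wrist"))
E
```

```text
big [530.5 237.2  40. ]
b2 [533.4 320.2  40. ]
b3 [637.  235.3  40. ]
railend_top [525.2  90.6  12. ]
railend_bot [460.8  90.7  12. ]
rider [536.   -9.5  16. ]
tumbler [756.1 225.3  50. ]
sharp [679.8 140.6  10. ]
{'vfov': 69.70271137093624, 'cx': 255.70943195480504, 'cy': 191.817054032537, 'R': array([[ 3.52429109e-01, -9.35838260e-01, -6.89012703e-04],
       [-9.05890371e-01, -3.41335558e-01,  2.50704352e-01],
       [-2.34853909e-01, -8.77313414e-02, -9.68063455e-01]]), 't': array([-549.58656595,  -23.57253863,  389.97077904])}
```

View pics/crop1.png

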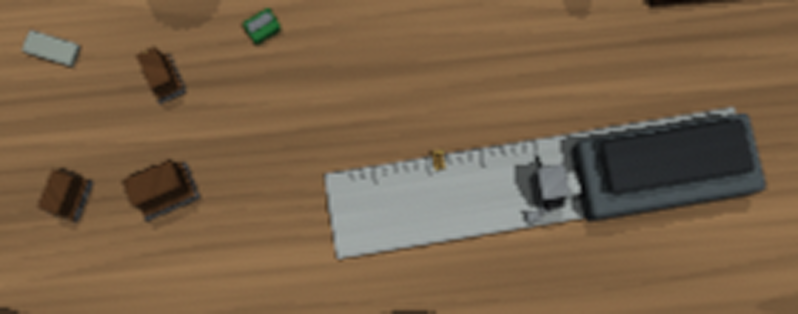

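The largest block is the one at crop (160,187), top-view pixel (176,231). The others, at crop (65,195) and (160,73), are smaller. I'll move over the area to use the wrist camera.

Emit:
carry_out(
  slide=[
    [0.65,1,0],
    [0.65,1,0],
    [0.65,1,0],
    [0.65,1,0],
    [0.65,1,0],
    [0.65,1,0],
    [0.65,1,0],
    [0.65,1,0],
  ],
  dr=[
    [0,0,0.1],
    [0,0,0.1],
    [0,0,0.1],
    [0,0,0.1],
    [0,0,0.1],
    [0,0,0.1],
    [0,0,0.1],
    [0,0,0.1],
  ],
  gripper=[100,100,100,100,100,100,100,100],
)

```text
clock: 0.77
eef_pos: [358.7, -260.5, 302.7]
eef_rot: [3.142, -0.001, 0.993]
wrist_force: [-0.7, -0.2, 0.0]
finger_gap: 94.1
finger_force: 0.0
```

Emit:
carry_out(
  slide=[
    [0.65,1,0],
    [0.65,1,0],
    [0.65,1,0],
    [0.65,1,0],
    [0.65,1,0],
    [0.65,1,0],
    [0.65,1,0],
    [0.65,1,0],
  ],
  dr=[
    [0,0,0.09],
    [0,0,0.09],
    [0,0,0.09],
    [0,0,0.09],
    [0,0,0.09],
    [0,0,0.09],
    [0,0,0.09],
    [0,0,0.09],
  ],
  gripper=[100,100,100,100,100,100,100,100],
)

```text
clock: 1.43
eef_pos: [521.0, -10.5, 302.1]
eef_rot: [-3.141, -0.001, 1.558]
wrist_force: [-0.3, -0.3, -0.5]
finger_gap: 93.6
finger_force: 0.0
```

Emit:
carry_out(
  slide=[
    [0,0.46,-0.2],
    [0,0.46,-0.2],
    [0,0.46,-0.2],
    [0,0.46,-0.2],
    [0,0.46,-0.2],
    [0,0.46,-0.2],
    [0,0.46,-0.2],
  ],
  dr=[
    [0,0,0],
    [0,0,0],
    [0,0,0],
    [0,0,0],
    [0,0,0],
    [0,0,0],
    [0,0,0],
  ],
  gripper=[100,100,100,100,100,100,100],
)

```text
clock: 2.02
eef_pos: [519.4, 99.2, 253.2]
eef_rot: [3.141, 0.0, 1.553]
wrist_force: [0.6, -1.0, 0.7]
finger_gap: 93.8
finger_force: 0.0
```

Run:
```python
from h import *
import pickle
s=read_state(); m=camera_model("wrist"); im=camera("wrist")[:,:,::-1]
cv2.imwrite("pics/w1.png",im); pickle.dump(m,open("w1.pkl","wb"))
print(s["clock"],s["eef_pos"],s["eef_rot"],s["joints"])
cv2.imwrite("pics/w1b.png",cv2.resize(im,(800,600),interpolation=cv2.INTER_CUBIC))
```

```text
2.0167 [519.44655779  99.15925781 253.1793987 ] [3.14080244e+00 3.94623525e-05 1.55319865e+00] [ 1.19407798e-01  2.99105099e-01  1.64168209e+00 -1.57736675e-04
  1.20002805e+00  1.37062556e-01]
```

View pics/w1b.png

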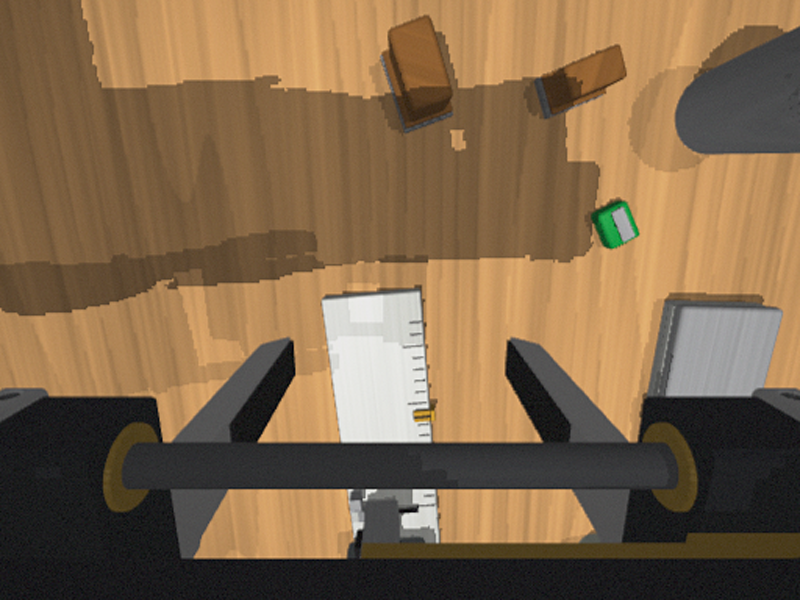

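The wrist view shows:
- **Rail:** outer end corners at (323,298) and (421,289) in the enlarged picture, running down to about (431,440).
- **Rider:** (424,414).
- **Wipers:** the large one around (420,72), a smaller one at (582,80).

Run:
```python
from h import *
import pickle
m=pickle.load(open("w1.pkl","rb")); k=1/1.5625
P=lambda u,v,z: ray(m,(u+.5)*k-.5,(v+.5)*k-.5,z)
a,b,c,d=P(323,299,12),P(421,289,12),P(341,440,12),P(431,440,12)
print(a,b,c,d); 
print("width",np.linalg.norm(a-b),"angles",[np.degrees(np.arctan2(-(p-q)[0],(p-q)[1])) for p,q in((a,c),(b,d))], np.degrees(np.arctan2((b-a)[1],(b-a)[0])))
print("rider",P(424,414,16)); print("wtop",[P(*p,64).round(1) for p in((389,30),(430,16),(450,88),(405,100))])
g=cv2.imread("pics/w1b.png")[280:445,300:460]; cv2.imwrite("pics/c2.png",cv2.resize(g,None,fx=3.5,fy=3.5,interpolation=cv2.INTER_CUBIC))
```

```text
[461.99384326  90.88187289  12.        ] [537.66272946  97.40271334  12.        ] [469.4319655  -32.07654411  12.        ] [545.33677258 -33.5264943   12.        ]
width 75.94933639316965 angles [np.float64(3.461774432604338), np.float64(3.354391463030814)] 4.925351643725316
rider [539.31678055  -6.81658836  16.        ]
wtop [array([518.2, 258. ,  64. ]), array([541.1, 264.4,  64. ]), array([552.5, 227.7,  64. ]), array([526.6, 221.9,  64. ])]
```

Emit:
carry_out(
  slide=[
    [0.03,0.3,0],
    [0.03,0.3,0],
    [0.03,0.3,0],
    [0.03,0.3,0],
  ],
  dr=[
    [0,0,0],
    [0,0,0],
    [0,0,0],
    [0,0,0],
  ],
  gripper=[100,100,100,100],
)

```text
clock: 2.4
eef_pos: [526.8, 175.5, 252.9]
eef_rot: [3.141, -0.0, 1.555]
wrist_force: [0.0, -0.5, -0.7]
finger_gap: 93.8
finger_force: 0.0
```

Run:
```python
from h import *
import pickle
s=read_state(); m=camera_model("wrist"); im=camera("wrist")[:,:,::-1]
cv2.imwrite("pics/w2.png",im); pickle.dump(m,open("w2.pkl","wb"))
print(s["clock"],s["eef_pos"],s["eef_rot"])
cv2.imwrite("pics/w2b.png",cv2.resize(im[60:270,130:410],(800,600),interpolation=cv2.INTER_CUBIC))
```

```text
2.4 [526.83481761 175.51112134 252.87183294] [ 3.14117035e+00 -1.79860033e-06  1.55544803e+00]
```

View pics/w2b.png

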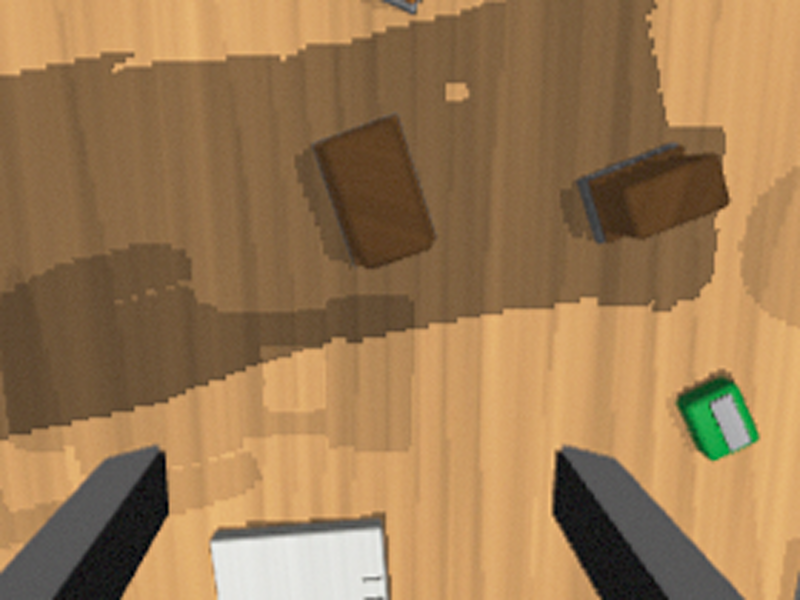

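The wiper's top corners are at crop (314,149), (397,115), (434,242) and (372,268), and the rail-end corners at (212,537) and (384,524).

Run:
```python
from h import *
import pickle
m=pickle.load(open("w2.pkl","rb")); k=1/2.857
P=lambda u,v,z: ray(m,130+(u+.5)*k-.5,60+(v+.5)*k-.5,z)
c=np.array([P(*p,64) for p in((314,149),(397,115),(434,242),(365,268))]); print(c.round(1),c.mean(0))
for i in range(4): d=c[(i+1)%4]-c[i]; print(np.linalg.norm(d).round(1),np.degrees(np.arctan2(d[1],d[0])).round(1))
print(P(212,539,12),P(384,525,12))
im=cv2.imread("pics/w2.png"); r=cv2.inRange(cv2.cvtColor(im,cv2.COLOR_BGR2HSV),(0,110,20),(20,255,110))
r[:, :230]=0; r[:,290:]=0; r[:95]=0; r[158:]=0
n,_,st,ce=cv2.connectedComponentsWithStats(r); i=1+np.argmax(st[1:,4]); print(st[i],ce[i],ray(m,*ce[i],64))
cn,_=cv2.findContours((_==i).astype('uint8'),0,1); q=cv2.boxPoints(cv2.minAreaRect(cn[0])); print(cv2.minAreaRect(cn[0]),[ray(m,*p,64).round(1)[:2] for p in q])
```

```text
[[514.8 256.8  64. ]
 [542.2 267.   64. ]
 [554.5 225.9  64. ]
 [531.  217.5  64. ]] [535.64022489 241.84561367  64.        ]
29.2 20.5
42.9 -73.3
25.0 -160.3
42.5 112.4
[461.41043688  92.16251605  12.        ] [538.10852874  97.67705826  12.        ]
[ 233  100   49   54 1725] [258.23884058 128.01391304] [532.15528045 241.73961073  64.        ]
((257.0573425292969, 128.7416534423828), (49.83082580566406, 39.658935546875), 72.25532531738281) [array([506.4, 257.7]), array([541.9, 267.9]), array([556.4, 224. ]), array([519.5, 212.8])]
```

Emit:
carry_out(
  slide=[
    [0.037,0.264,-0.2],
    [0.037,0.264,-0.2],
    [0.037,0.264,-0.2],
    [0.037,0.264,-0.52],
    [0.037,0.264,-0.52],
    [0.037,0.264,-0.52],
    [0.037,0.264,-0.52],
  ],
  dr=[
    [0,0,0.056],
    [0,0,0.056],
    [0,0,0.056],
    [0,0,0.056],
    [0,0,0.056],
    [0,0,0.056],
    [0,0,0.056],
  ],
  gripper=[100,100,100,100,100,100,100],
)

```text
clock: 3.03
eef_pos: [535.9, 240.0, 122.3]
eef_rot: [-3.139, 0.0, 1.905]
wrist_force: [0.6, 0.1, 0.1]
finger_gap: 93.8
finger_force: 0.0
```

Emit:
carry_out(
  slide=[
    [0,0,0],
    [0,0,0],
    [0,0,0],
    [0,0,0],
    [0,0,0],
    [0,0,0],
    [0,0,0],
    [0,0,0],
  ],
  dr=[
    [0,0,0],
    [0,0,0],
    [0,0,0],
    [0,0,0],
    [0,0,0],
    [0,0,0],
    [0,0,0],
    [0,0,0],
  ],
  gripper=[15,15,15,15,15,15,15,15],
  newtons=25,
)

```text
clock: 3.7
eef_pos: [535.9, 241.4, 122.7]
eef_rot: [3.142, 0.0, 1.906]
wrist_force: [0.1, -0.0, -0.2]
finger_gap: 43.8
finger_force: 0.0
```

Run:
```python
from h import *
s=read_state(); m=camera_model("wrist"); im=camera("wrist")[:,:,::-1]
print(s["clock"],s["eef_pos"],s["eef_rot"],s["finger_gap"],s["finger_force"])
cv2.imwrite("pics/w3.png",im)
```

```text
3.7 [535.89120856 241.43624764 122.70957482] [3.14157991e+00 8.91046629e-06 1.90649671e+00] 43.79557700629306 0.0
```

View pics/w3.png

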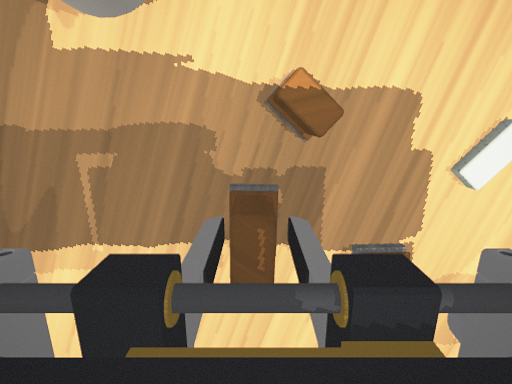

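The wiper (254,235) sits centred and aligned between the fingers, which are still closing.

Emit:
carry_out(
  slide=[
    [0,0,0],
    [0,0,0],
    [0,0,0],
    [0,0,0],
    [0,0,0],
    [0,0,0],
  ],
  dr=[
    [0,0,0],
    [0,0,0],
    [0,0,0],
    [0,0,0],
    [0,0,0],
    [0,0,0],
  ],
  gripper=[10,10,10,10,10,10],
)

```text
clock: 4.25
eef_pos: [535.8, 241.4, 122.6]
eef_rot: [-3.141, 0.0, 1.906]
wrist_force: [0.0, -0.3, -0.3]
finger_gap: 25.8
finger_force: 25.0
```

Run:
```python
from h import *
# punch frame from rail corners of two views, check by edges in top view
th=np.radians(3.8); xd=np.array([np.cos(th),np.sin(th)]); yd=np.array([-xd[1],xd[0]])
mid=np.array([499.8,94.9]); O=mid-195*yd-9*xd; print("O",O)
m=camera_model("top")
for n,p in (("stop top",(0,0,75)),("rail +x y0",(48,-30,12)),("-x end",(-30,195,12)),("+x end",(48,195,12)),("hous far+x",(35,-185,82)),("hous far -x",(-35,-185,82)),("hous near -x",(-35,-30,82)),("hous near+x",(35,-30,82))):
    w=np.r_[O+p[0]*xd+p[1]*yd,p[2]]; u=proj(m,w); print(n,w.round(1),u.round(1),((u-[120,165])*2.85).round(0))
for y in (60,68,165,172): print(y,O+y*yd)
```

```text
O [ 503.74319736 -100.26775142]
stop top [ 503.7 -100.3   75. ] [312.6 226.9] [549. 176.]
rail +x y0 [ 553.6 -127.    12. ] [316.8 210.4] [561. 129.]
-x end [460.9  92.3  12. ] [236.4 254. ] [332. 254.]
+x end [538.7  97.5  12. ] [232.  224.1] [319. 168.]
hous far+x [ 550.9 -282.5   82. ] [384.7 200.2] [754. 100.]
hous far -x [ 481.1 -287.2   82. ] [391.8 228.5] [775. 181.]
hous near -x [ 470.8 -132.5   82. ] [328.2 238.9] [593. 211.]
hous near+x [ 540.7 -127.9   82. ] [322.3 210.4] [577. 129.]
60 [499.76676334 -40.39966332]
68 [499.23657214 -32.41725158]
165 [492.8080038   64.36949085]
172 [492.34408649  71.35410113]
```

Emit:
carry_out(
  slide=[
    [0,0,0.24],
    [0,0,0.24],
    [-0.07,-0.5,0.24],
    [-0.07,-0.5,0.24],
    [-0.07,-0.5,0.24],
    [-0.07,-0.5,0.24],
    [-0.07,-0.5,0.24],
  ],
  dr=[
    [0,0,0],
    [0,0,0],
    [0,0,-0.043],
    [0,0,-0.043],
    [0,0,-0.043],
    [0,0,-0.043],
    [0,0,-0.043],
  ],
  gripper=[10,10,10,10,10,10,10],
)

```text
clock: 4.83
eef_pos: [518.4, 114.8, 182.9]
eef_rot: [3.141, -0.0, 1.633]
wrist_force: [-0.1, 0.1, -0.3]
finger_gap: 25.8
finger_force: 25.0
```

Emit:
carry_out(
  slide=[
    [-0.038,-0.312,0],
    [-0.038,-0.312,0],
    [-0.038,-0.312,0],
    [-0.078,-0.624,0],
    [-0.078,-0.624,0],
    [-0.078,-0.624,0],
    [-0.078,-0.624,0],
    [-0.078,-0.624,0],
  ],
  dr=[
    [0,0,0],
    [0,0,0],
    [0,0,0],
    [0,0,0],
    [0,0,0],
    [0,0,0],
    [0,0,0],
    [0,0,0],
  ],
  gripper=[10,10,10,10,10,10,10,10],
)

```text
clock: 5.5
eef_pos: [499.3, -38.6, 182.6]
eef_rot: [3.141, -0.0, 1.637]
wrist_force: [0.1, 1.2, -1.8]
finger_gap: 26.0
finger_force: 25.0
```

Run:
```python
from h import *
s=read_state(); m=camera_model("wrist"); im=camera("wrist")[:,:,::-1]
print(s["clock"],s["eef_pos"],s["eef_rot"],s["finger_gap"],s["finger_force"],s["wrist_force"])
import pickle; pickle.dump(m,open("w4.pkl","wb"))
t=camera("top")[:,:,::-1]; s_=cv2.resize(t[165:275,200:400],(800,440),interpolation=cv2.INTER_CUBIC)
cv2.imwrite("pics/w4.png",im); cv2.imwrite("pics/t4.png",s_)
```

```text
5.5 [499.30523872 -38.56007033 182.62418854] [ 3.14146975e+00 -2.07456593e-04  1.63702342e+00] 25.972861473997042 24.99993234872818 [ 0.09033647  1.17888823 -1.81971119]
```

View pics/w4.png

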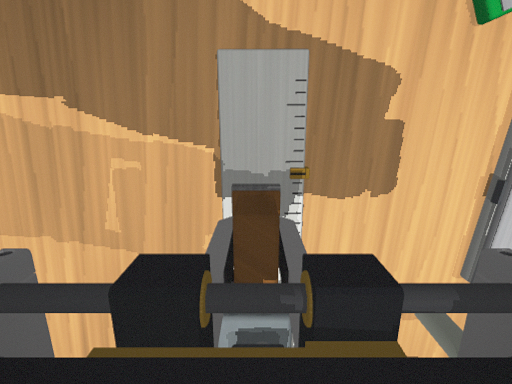

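The held wiper (256,235) is over the rail and aligned. Rail-end corners are at (218,50) and (309,49), the rider line at (298,172).

Run:
```python
from h import *
import pickle
m=pickle.load(open("w4.pkl","rb"))
a,b=ray(m,217.5,50,12),ray(m,308.5,49,12); r=ray(m,298,172,16); c,d=ray(m,222,198,12),ray(m,303,198,12)
print(a,b,c,d,r,np.linalg.norm(a-b),np.linalg.norm(c-d))
print(np.degrees(np.arctan2((b-a)[1],(b-a)[0])),[np.degrees(np.arctan2(-(p-q)[0],(p-q)[1])) for p,q in((a,c),(b,d))])
th=np.radians(3.8); xd=np.array([np.cos(th),np.sin(th)]); yd=np.array([-xd[1],xd[0]])
O=((a+b)/2)[:2]-195*yd-9*xd; s=read_state()["eef_pos"][:2]
print("O",O,"tcp in punch",(s-O)@xd,(s-O)@yd,"rider",(r[:2]-O)@xd,(r[:2]-O)@yd)
```

```text
[460.92614082  89.08928034  12.        ] [536.34418257  94.81112679  12.        ] [469.11608673 -38.51643823  12.        ] [545.74212661 -33.50258123  12.        ] [537.74011168  -8.2335316   16.        ] 75.63478398420857 76.78990005758202
4.338627677463549 [np.float64(3.6723009292996704), np.float64(4.188973929099352)]
O [ 502.57835906 -103.21754786] tcp in punch 0.9611183314578409 65.07789794492889 rider 41.37940963266728 92.44488439141942
```

Emit:
carry_out(
  slide=[
    [0,0,-0.1],
    [0,0,-0.17],
    [0,0,-0.184],
    [0,0,-0.19],
    [0,0,-0.194],
    [0,0,-0.198],
    [0,0,-0.202],
    [0,0,-0.204],
    [0,0,-0.204],
    [0,0,-0.204],
  ],
  dr=[
    [0,0,0],
    [0,0,0],
    [0,0,0],
    [0,0,0],
    [0,0,0],
    [0,0,0],
    [0,0,0],
    [0,0,0],
    [0,0,0],
    [0,0,0],
  ],
  gripper=[10,10,10,10,10,10,10,10,10,10],
)

```text
clock: 6.43
eef_pos: [499.3, -39.6, 132.2]
eef_rot: [3.14, 0.0, 1.636]
wrist_force: [1.8, 0.9, 3.5]
finger_gap: 26.0
finger_force: 25.0
```

Emit:
carry_out(
  slide=[
    [-0.001,0.02,-0.002],
    [-0.003,0.044,-0.002],
    [-0.005,0.068,-0.002],
    [-0.006,0.092,-0.002],
    [-0.008,0.116,-0.002],
    [-0.01,0.14,-0.002],
    [-0.011,0.164,-0.002],
    [-0.013,0.188,-0.002],
    [-0.014,0.212,-0.002],
    [-0.014,0.212,-0.002],
  ],
  dr=[
    [0,0,0],
    [0,0,0],
    [0,0,0],
    [0,0,0],
    [0,0,0],
    [0,0,0],
    [0,0,0],
    [0,0,0],
    [0,0,0],
    [0,0,0],
  ],
  gripper=[10,10,10,10,10,10,10,10,10,10],
)

```text
clock: 7.27
eef_pos: [495.3, 14.6, 131.1]
eef_rot: [-3.141, -0.0, 1.637]
wrist_force: [-0.1, 2.1, 4.2]
finger_gap: 26.0
finger_force: 25.0
```

Emit:
carry_out(
  slide=[
    [-0.001,0.02,0],
    [-0.003,0.044,0],
    [-0.005,0.068,0],
    [-0.006,0.092,0],
    [-0.008,0.116,0],
    [-0.01,0.14,0],
    [-0.011,0.164,0],
    [-0.013,0.188,0],
    [-0.015,0.22,0],
    [-0.015,0.22,0],
  ],
  dr=[
    [0,0,0],
    [0,0,0],
    [0,0,0],
    [0,0,0],
    [0,0,0],
    [0,0,0],
    [0,0,0],
    [0,0,0],
    [0,0,0],
    [0,0,0],
  ],
  gripper=[10,10,10,10,10,10,10,10,10,10],
)

```text
clock: 8.1
eef_pos: [491.5, 69.8, 131.1]
eef_rot: [-3.141, -0.0, 1.637]
wrist_force: [-0.1, 2.8, 3.2]
finger_gap: 25.8
finger_force: 25.0
```

Emit:
carry_out(
  slide=[
    [0,0,0.1],
    [0,0,0.2],
    [0.08,0.58,0.2],
    [0.08,0.58,0.2],
    [0.08,0.58,0.2],
    [0.08,0.58,0.2],
    [0.08,0.58,0.1],
    [0.08,0.58,0.0],
    [0.08,0.58,-0.025],
    [0.08,0.58,-0.034],
  ],
  dr=[
    [0,0,0],
    [0,0,0],
    [0,0,0],
    [0,0,0],
    [0,0,0],
    [0,0,0],
    [0,0,0],
    [0,0,0],
    [0,0,0],
    [0,0,0],
  ],
  gripper=[10,10,10,10,10,10,10,10,10,10],
)

```text
clock: 8.93
eef_pos: [510.8, 213.3, 121.2]
eef_rot: [-3.138, 0.001, 1.636]
wrist_force: [-1.5, -0.3, 2.0]
finger_gap: 25.4
finger_force: 25.0
```

Emit:
carry_out(
  slide=[
    [0,0,0],
    [0,0,0],
    [0,0,0],
  ],
  dr=[
    [0,0,0],
    [0,0,0],
    [0,0,0],
  ],
  gripper=[10,10,10],
)

```text
clock: 9.18
eef_pos: [512.1, 213.4, 123.8]
eef_rot: [3.14, -0.0, 1.636]
wrist_force: [0.2, -0.9, -1.3]
finger_gap: 25.8
finger_force: 25.0
```

Emit:
carry_out(
  slide=[
    [0,0,-0.004],
    [0,0,-0.004],
    [0,0,-0.004],
    [0,0,-0.004],
    [0,0,-0.004],
    [0,0,-0.004],
    [0,0,-0.004],
    [0,0,-0.004],
    [0,0,-0.004],
    [0,0,-0.004],
  ],
  dr=[
    [0,0,0],
    [0,0,0],
    [0,0,0],
    [0,0,0],
    [0,0,0],
    [0,0,0],
    [0,0,0],
    [0,0,0],
    [0,0,0],
    [0,0,0],
  ],
  gripper=[10,10,10,40,60,80,100,100,100,100],
)

```text
clock: 10.02
eef_pos: [511.6, 213.4, 121.6]
eef_rot: [-3.142, 0.0, 1.636]
wrist_force: [-0.3, -0.2, -0.0]
finger_gap: 69.3
finger_force: 0.0
```

Emit:
carry_out(
  slide=[
    [0,0,0],
    [0,0,0],
    [0,0,0.15],
    [0,0,0.3],
    [0,0,0.4],
    [0,0,0.4],
  ],
  dr=[
    [0,0,0],
    [0,0,0],
    [0,0,0],
    [0,0,0],
    [0,0,0],
    [0,0,0],
  ],
  gripper=[100,100,100,100,100,100],
)

```text
clock: 10.52
eef_pos: [513.0, 213.9, 227.2]
eef_rot: [3.134, -0.002, 1.636]
wrist_force: [0.4, 0.8, 0.2]
finger_gap: 93.9
finger_force: 0.0
```

Emit:
carry_out(
  slide=[
    [0,-0.9,0.02],
    [0,-0.9,0.02],
    [0,-0.9,0.02],
    [0,-0.9,0.02],
    [0,-0.9,0.02],
    [0,-0.9,0.02],
  ],
  dr=[
    [0,0,0],
    [0,0,0],
    [0,0,0],
    [0,0,0],
    [0,0,0],
    [0,0,0],
  ],
  gripper=[100,100,100,100,100,100],
)

```text
clock: 11.02
eef_pos: [511.2, -15.5, 226.2]
eef_rot: [-3.141, 0.0, 1.634]
wrist_force: [0.4, 0.1, 0.8]
finger_gap: 94.0
finger_force: 0.0
```

Emit:
carry_out(
  slide=[
    [-0.02,-0.556,0],
    [-0.02,-0.556,0],
    [-0.02,-0.556,0],
    [-0.02,-0.556,0],
    [-0.02,-0.556,0],
    [-0.02,-0.556,0],
    [-0.02,-0.556,0],
  ],
  dr=[
    [0,0,0],
    [0,0,0],
    [0,0,0],
    [0,0,0],
    [0,0,0],
    [0,0,0],
    [0,0,0],
  ],
  gripper=[100,100,100,100,100,100,100],
)

```text
clock: 11.6
eef_pos: [506.6, -149.7, 226.3]
eef_rot: [-3.141, -0.0, 1.637]
wrist_force: [0.6, 0.5, 0.6]
finger_gap: 93.9
finger_force: 0.0
```

Run:
```python
from h import *
s=read_state(); m=camera_model("wrist"); im=camera("wrist")[:,:,::-1]
print(s["clock"],s["eef_pos"],s["eef_rot"],s["finger_gap"],s["finger_force"],s["wrist_force"])
import pickle; pickle.dump(m,open("w5.pkl","wb"))
sc=camera("scene")[:,:,::-1]; sc=cv2.resize(sc[140:230,260:420],(640,360),interpolation=cv2.INTER_CUBIC)
c=cv2.resize(im[60:260,160:360],(600,600),interpolation=cv2.INTER_CUBIC)
cv2.imwrite("pics/w5.png",im); cv2.imwrite("pics/sc5.png",sc)
# composite: crop + small scene crop of the placed wiper
out=np.zeros((600,800,3),np.uint8); out[:,:600]=c; out[:150,600:]=cv2.resize(sc[:,:480],(200,150)); cv2.imwrite("pics/comp5.png",out)
```

```text
11.6 [ 506.6398654  -149.68395122  226.270469  ] [-3.14106950e+00 -3.70900601e-04  1.63682171e+00] 93.94845387510217 0.0 [0.6387986  0.5415805  0.55213033]
```

View pics/comp5.png

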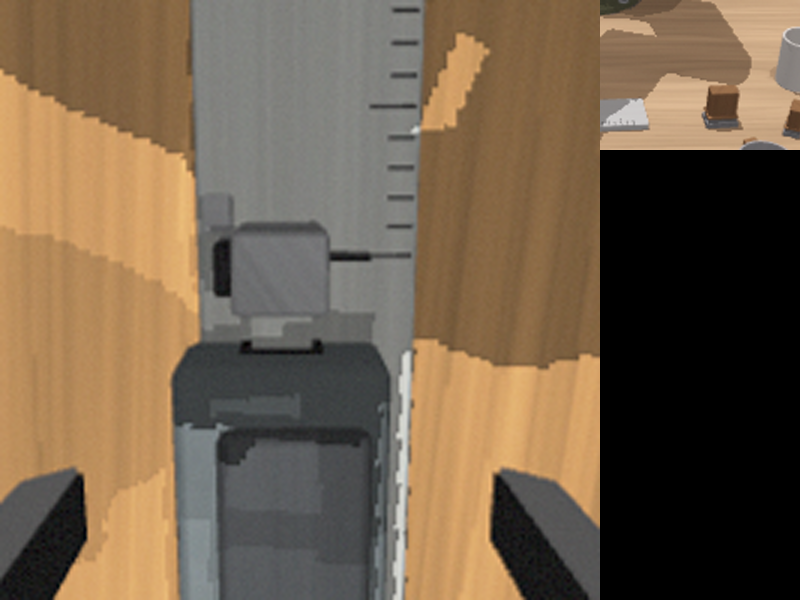

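The stop head is at crop (280,272), with its black button on the left side (222,268). The pointer tip is at (369,257), level with the zero tick. The small inset shows the big wiper standing upright clear of the rail.

Run:
```python
from h import *
import pickle
m=pickle.load(open("w5.pkl","rb")); im=cv2.imread("pics/w5.png")
P=lambda u,v,z: ray(m,160+(u+.5)/3-.5,60+(v+.5)/3-.5,z)
th=np.radians(3.8); xd=np.array([np.cos(th),np.sin(th)]); yd=np.array([-xd[1],xd[0]])
R=lambda p:np.array([p[:2]@xd,p[:2]@yd])
q=[P(*p,75) for p in((231,230),(330,230),(328,314),(232,315))]; c=np.mean(q,0); print("stop",c,[R(p).round(1) for p in q])
t=P(369,257,16); print("pointer",t,R(t)-R(c)); print("tick0",R(P(405,255,12))-R(t), "tick50",R(P(400,106,12))-R(t))
h=cv2.cvtColor(im,cv2.COLOR_BGR2HSV); k=cv2.inRange(h,(18,130,60),(32,255,255)); k[70:]=0;k[:,:270]=0;k[:,330:]=0
v,u=np.nonzero(k); print(len(u),u.min(),u.max(),v.min(),v.max())
cv2.imwrite("pics/r5.png",cv2.resize(im[0:80,240:340],(800,640),interpolation=cv2.INTER_CUBIC)[:600])
```

```text
stop [ 502.95865075 -100.98967698   75.        ] [array([ 481.6, -122.4]), array([ 508.9, -122.4]), array([ 508.6, -145.7]), array([ 481.5, -146. ])]
pointer [533.32726444 -99.76948791  16.        ] [30.38271402 -0.79514003]
tick0 [13.07895024  0.33890642] tick50 [ 9.66904646 50.14532453]
179 289 323 23 67
```

View pics/r5.png

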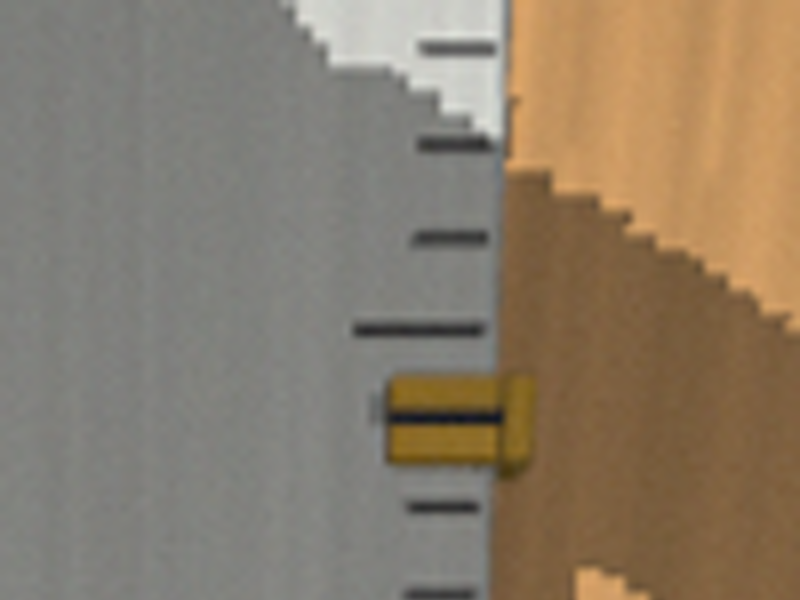

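The rider's line is at crop (445,416), the 100 mm tick at row 330 and the 80 mm tick at row 508.

Run:
```python
from h import *
import pickle
m=pickle.load(open("w5.pkl","rb"))
P=lambda u,v,z: ray(m,240+(u+.5)/8-.5,(v+.5)/8-.5,z)
Q=lambda u,v,z: ray(m,160+(u+.5)/3-.5,60+(v+.5)/3-.5,z)
th=np.radians(3.8); xd=np.array([np.cos(th),np.sin(th)]); yd=np.array([-xd[1],xd[0]])
R=lambda p:np.array([p[:2]@xd,p[:2]@yd])
t=R(Q(369,257,16)); z0=R(Q(405,255,12))
for n,p in(("rider",P(445,416,16)),("t100",P(420,330,12)),("t80",P(442,508,12)),("t130",P(457,48,12))): print(n,R(p)-t,R(p)-z0)
c=np.array([502.96,-100.99]); print("move",c-read_state()["eef_pos"][:2])
a,b=P(497,330,12),Q(411,255,12); print("edge yaw",np.degrees(np.arctan2(-(a-b)[0],(a-b)[1])))
```

```text
rider [ 9.95542809 89.45117531] [-3.12352215 89.11226889]
t100 [ 7.12005242 99.83668376] [-5.95889782 99.49777733]
t80 [10.47185809 79.9774248 ] [-2.60709215 79.63851838]
t130 [ 10.50728136 129.84355537] [ -2.57166888 129.50464895]
move [-3.84282312 48.33662037]
edge yaw 3.083388804246908
```

Emit:
carry_out(
  slide=[
    [-0.015,0.193,0],
    [-0.015,0.193,0],
    [-0.015,0.193,-0.1],
    [-0.015,0.193,-0.2],
    [-0.015,0.193,-0.3],
    [-0.015,0.193,-0.377],
    [-0.015,0.193,-0.377],
    [-0.015,0.193,-0.377],
  ],
  dr=[
    [0,0,0],
    [0,0,0],
    [0,0,0],
    [0,0,0],
    [0,0,0],
    [0,0,0],
    [0,0,0],
    [0,0,0],
  ],
  gripper=[100,100,100,100,100,100,100,100],
)

```text
clock: 12.37
eef_pos: [502.9, -101.6, 132.3]
eef_rot: [-3.14, -0.0, 1.638]
wrist_force: [-0.3, 0.2, 0.6]
finger_gap: 94.0
finger_force: 0.0
```

Emit:
carry_out(
  slide=[
    [0,0,0],
    [0,0,0],
    [0,0,0],
    [0,0,0],
    [0,0,0],
    [0,0,0],
    [0,0,0],
    [0,0,0],
    [0,0,0],
    [0,0,0],
  ],
  dr=[
    [0,0,0],
    [0,0,0],
    [0,0,0],
    [0,0,0],
    [0,0,0],
    [0,0,0],
    [0,0,0],
    [0,0,0],
    [0,0,0],
    [0,0,0],
  ],
  gripper=[40,40,40,40,40,40,40,40,40,40],
  newtons=30,
)

```text
clock: 13.2
eef_pos: [502.6, -102.4, 132.3]
eef_rot: [-3.141, -0.0, 1.636]
wrist_force: [-3.7, -1.3, 3.2]
finger_gap: 37.9
finger_force: 1.9
```

Emit:
carry_out(
  slide=[
    [0,0,0],
    [0,0,0],
    [0,0,0],
    [0,0,0],
    [0,0,0],
  ],
  dr=[
    [0,0,0],
    [0,0,0],
    [0,0,0],
    [0,0,0],
    [0,0,0],
  ],
  gripper=[10,10,10,10,10],
)

```text
clock: 13.62
eef_pos: [501.6, -102.4, 132.3]
eef_rot: [-3.137, -0.001, 1.636]
wrist_force: [-17.9, -0.4, 12.7]
finger_gap: 28.1
finger_force: 30.0
```

Emit:
carry_out(
  slide=[
    [-0.005,0,0],
    [-0.005,0,0],
    [-0.008,0.04,0],
    [-0.01,0.08,0],
    [-0.013,0.12,0],
    [-0.015,0.16,0],
    [-0.018,0.2,0],
    [-0.02,0.24,0],
    [-0.02,0.24,0],
    [-0.02,0.24,0],
  ],
  dr=[
    [0,0,0],
    [0,0,0],
    [0,0,0],
    [0,0,0],
    [0,0,0],
    [0,0,0],
    [0,0,0],
    [0,0,0],
    [0,0,0],
    [0,0,0],
  ],
  gripper=[10,10,10,10,10,10,10,10,10,10],
)

```text
clock: 14.45
eef_pos: [497.1, -42.0, 132.3]
eef_rot: [-3.139, -0.0, 1.637]
wrist_force: [-9.3, -2.3, 7.7]
finger_gap: 28.3
finger_force: 30.0
```

Emit:
carry_out(
  slide=[
    [-0.003,0.03,0],
    [-0.006,0.06,0],
    [-0.009,0.09,0],
    [-0.011,0.108,0],
    [-0.011,0.116,0],
    [-0.011,0.116,0],
    [-0.011,0.116,0],
    [-0.011,0.116,0],
  ],
  dr=[
    [0,0,0],
    [0,0,0],
    [0,0,0],
    [0,0,0],
    [0,0,0],
    [0,0,0],
    [0,0,0],
    [0,0,0],
  ],
  gripper=[10,10,10,10,10,10,10,10],
)

```text
clock: 15.12
eef_pos: [495.0, -13.4, 132.3]
eef_rot: [-3.141, -0.0, 1.636]
wrist_force: [-5.0, -2.2, 3.1]
finger_gap: 28.0
finger_force: 30.0
```

Run:
```python
from h import *
s=read_state(); print(s["clock"],s["eef_pos"],s["eef_rot"],s["finger_gap"],s["wrist_force"])
S=camera("scene")[:,:,::-1];T=camera("top")[:,:,::-1]
out=np.zeros((600,800,3),np.uint8)
out[:300,:]=cv2.resize(S[180:240,220:380],(800,300),interpolation=cv2.INTER_CUBIC)
out[300:,:400]=cv2.resize(T[200:260,230:310],(400,300),interpolation=cv2.INTER_CUBIC)
W=camera("wrist")[:,:,::-1]; out[300:,400:]=cv2.resize(W[80:380:,100:500],(400,300))
cv2.imwrite("pics/end.png",out)
```

```text
15.1167 [494.96124743 -13.44824592 132.29041515] [-3.14066774e+00 -1.01960645e-05  1.63647509e+00] 27.99066438862559 [-4.9579886  -2.21538306  3.07724612]
```

View pics/end.png

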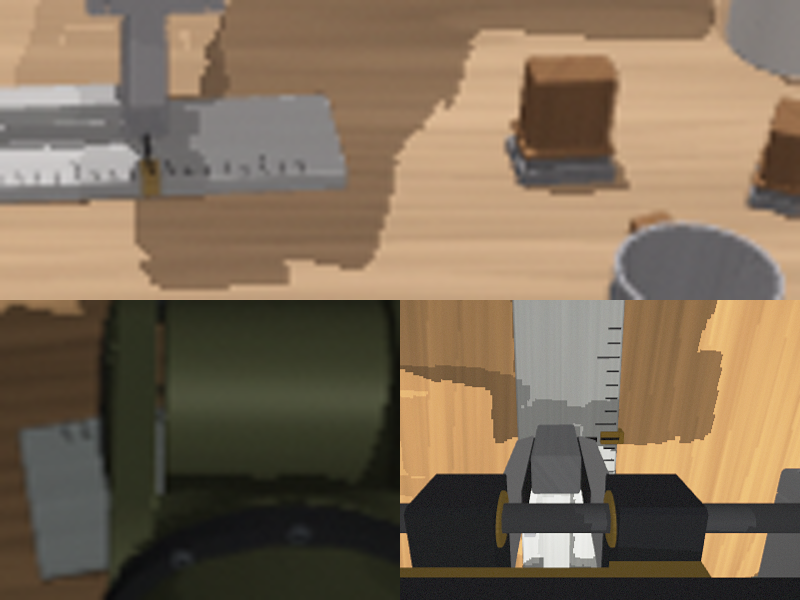

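The top half shows the pointer (147,145) running onto the rider's line (150,165), with the wiper standing clear at (570,110). I'll do a numeric sub-pixel check.

Run:
```python
from h import *
m=camera_model("wrist"); W=camera("wrist"); g=W.astype(int).sum(2)//3
# wrist px of rider line about (310,218)
print(g[210:227,286:324:2])
s=read_state(); print(s["clock"],s["eef_pos"],s["qd"].round(4))
for dv in (0,1): print(ray(m,310,218+dv,16))
```

```text
[[123 121 125 120 118 121 117 120 119 121 122 123 124 121 121 117  73  68
   91]
 [121 122 123 119 118 120 118 107  90  89  88  89  91  89  89  90  68  67
   70]
 [119 122 121 116 114 121 120  92  69  68  71  68  71  71  73  71  69  72
   73]
 [121 123 120 117 117 118 121  86  74  79  77  77  73  77  77  74  77  77
   75]
 [124 121 121 116 118 121 119  80  76  74  80  76  75  74  74  76  73  75
   76]
 [121 124 121 122 118 122 119  81  76  76  73  75  75  75  75  75  67  77
   78]
 [104 109 106 105 103 105 122  84  75  75  76  77  76  78  79  77  73  76
   78]
 [ 74  55  56  56  57  54 120  77  52  57  55  48  54  54  52  57  50  78
   78]
 [ 90  71  43  14  19  16 121  71  25  27  28  25  27  25  24  31  23  79
   75]
 [101  98  92  78  20  15 124  67  18  16  19  23  36  30  33  29  30  76
   75]
 [101  99 104  99  91  19 124  77  68  69  69  67  71  66  72  69  64  75
   75]
 [101 101  98  99 104  47 121  78  80  76  75  78  79  76  75  74  72  76
   76]
 [101 100 100 100 100  96 119  83  73  75  74  75  77  77  76  75  67  76
   72]
 [ 97  99 103 100 102 112 118  96  71  72  73  71  77  74  73  71  82  71
   69]
 [101 101 101  99 100 104 119 114  89  88  89  88  86 107 112 106 152 155
  163]
 [ 99 102 101  99  99 100 114 112 107 114 114 115 114 117 120 114 170 172
  179]
 [101 100  98 101 102  95 190 195 200 119 122 126 122 122 120 108 168 171
  177]]
15.3167 [494.95291615 -13.49547516 132.29442966] [ 0.0008  0.0008 -0.0021  0.0014  0.0008  0.0008]
[537.56958288  -9.08685272  16.        ]
[537.66139494  -9.88589091  16.        ]
```

```bash
python3 -c "
from cell import *
print(sign_off())"
```

```text
the job is handed in; nothing more can be done
None
```

I wiped the rail and stood the wiper back on the table. I handed the job in still holding the stop with its button pressed in and its pointer within about 1 mm of the rider's line; no verdict came back.

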